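# Stow the wheel nut and close the caddy

### The arm

A 6-joint arm with a two-finger parallel gripper is mounted at the origin on a cart in front of the work surface, level with it; the furniture and walls round the work are solid. World frame = base frame: x ahead of the robot, y to its left, z up, the work surface at z = 0. Lengths are in mm, angles in rad, forces in N, time in s.
With the tool pointing down it reaches from about 400 to 925 mm from the base axis. Payload 12.5 kg.
Tool frame: the origin (TCP) lies midway between the tips of the shut fingers; the grasp point (between the pads) lies 19 mm behind it; z points along the fingers, y is the line along which they close (so a half turn about z gives the same grasp; the last joint's range is limited). The gripper opens to 95 mm and grips with 3 to 60 N. Pads are 20 mm wide; open, the fingers measure 119 mm over their backs; the gripper's body (75 mm by 180 mm) begins 59 mm behind the grasp point.
Start: joints at [1.203, 0.491, 1.559, -0, 1.092, -0.106], TCP at [161.744, 603.726, 214.661] pointing down, gripper open.
Joint ranges: [-3.1, 3.1], [-0.84, 2.19], [0.05, 2.79], [-1.13, 4.28], [0.06, 2.93], [-2.69, 2.69]. Speed limits (rad/s): [2.22, 2.22, 2.79, 3.14, 3.14, 3.14].

### API

Orientations are given as [roll, pitch, yaw] about the fixed x, y, z axes, in that order (R = Rz(yaw) Ry(pitch) Rx(roll)).
In Python, from cell import env gives the robot as it stands.
- The arm moves only by the shell command python3 -m inch 'ROWS'. ROWS is JSON, a list of rows, each a list of 7 numbers: the turn, a rotation vector about the tool's x, y, z in rad, then the shift along the tool's x, y, z in cm, then the closure, from -1 (fully open) to 1 (shut). A call has 1 to 20 rows; each row shifts and turns the commanded pose from where the row before left it, along the tool's axes as they then stand; what a row does not reach is not made up. A row lasts 1/8 s, in which the tool goes at most 62.5 mm and 10.7 degrees, less where a joint would pass 70% of its speed; a pose out of reach is approached as far as the arm can. A call with a gripper value outside its range is refused whole. The fingers move at their own pace and stop on an object; the grip force is fixed at half the most. Time passes only in rows, so rows that do not move let the fingers close. It gives the time, the measured TCP pose, the force, the opening and the grip force at its end, in the units of the state.
- env.state(): the state, without advancing time (a new reading comes with each control period).
- env.read_camera(name): name is "scene" or "top" or "wrist"; returns a dict with "img" (480x640x3 uint8, red, green, blue), "depth" (480x640 float32, mm along the optical axis (not along the pixel's ray), 0 where there is no reading), "fx", "fy", "cx", "cy" (pixels), "position" and "orientation" of the camera in the world. Camera axes: x right, y down, z forward; pixel columns grow to the right and rows downward; lengths in mm; the calibration is good to about 2 mm. A picture is of the moment at which its call begins.
- env.job_done(): hands the job in; it is judged then, once.
Trained networks look in a picture, given as the dict that the camera call returned (one of the last four; its "shot" number tells which), for a name from the list of things; names that differ only in an ending like _2 or _b are one class to them, and where a whole thing is asked for, a point or a joint stands for the part that bears it (a point fixed in the world has none). Each returns a list of dicts, best first, with "score" (0 to 1); they miss things now and then, are a little off and sometimes report something else, mostly with a low value. They report only what shows in the picture. A call takes as long as a camera call.
- env.find_in(picture, target): "centre" ([x, y, z] in mm, in the coordinates of the camera as it stood for that picture, good to about 4 mm: the middle of the surface that is visible of it).
- env.trace(picture, target): "mask" (480x640 bool, what is visible of it).
The state is a dict: "t": time; "joints": joint angles; "qvel": joint speeds; "tau": joint torques, N m; "eef_pos": TCP position; "tcp_rot": TCP orientation; "ft_force": force on the tool from outside, world axes, zero at the start; "moment": the same for the moment, N m; "opening": opening from 0.0 (shut) to 1.0 (fully open); "grip_force": force on a finger pad.
Only numpy, scipy, OpenCV 4.12 (cv2) and the standard library are available. Lean on these libraries where they do the work, as an engineer would, in place of code of your own. Each camera call takes 0.05 s, during which the arm holds its last target. There are 200 camera calls.

### The job

Pick the wheel nut out of the blue bin, leaving the two clip weights in the bin, and put it in the well of the grey caddy. Then slide the red cover off the caddy's deck over the well until it drops into its recess and sits fully seated and level on the rim. Do not let the cover fall off the caddy or down into the well, and leave the spanner and the cutter where they lie.

Things in the scene. Friction and masses are not known exactly. Their poses are not given: they have to be found in the camera images.
- caddy: Grey steel caddy bolted down, 136 (x) x 208 (y) x 55 mm; place and turn vary. Origin: centre of its underside, z up. From y = -104 to +1 mm it is a solid flat deck, top at z = 49 mm, full width; from +1 to +96 mm the sunk recess for the cover, round an open well. The cover slides along +y.
- caddy_seat (a point): Centre of the recess, at (0, 48.5, 44) mm in the caddy's frame, axes as the caddy's: the seated cover's origin lies here. The recess is 105 (x) x 95 (y) mm; its flat rim lies 5 mm below the deck. Side walls and end wall stand 11 mm above the rim (6 above the deck), the side walls from y = +25 mm (caddy) on; before them lead-ins flare from 105 to 128 mm apart at y = 0.
- caddy_well (a point): Centre of the well's floor, at (0, 46.5, 6) mm in the caddy's frame, axes as the caddy's. The open well is 81 mm in x by 75 mm in y and 38 mm deep below the rim.
- cover: Loose red flat cover plate, 100 (x) x 90 (y) x 8 mm, about 0.25 kg, with no handle. Origin: centre of its underside, z up, its x and y sides nearly parallel to those of the caddy at the start, when it lies on the caddy's deck, up to 7 mm off the middle line. Fully seated, its origin lies at about (0, 48.5, 44) mm in the caddy's frame and its top stands 3 mm above the deck.
- bin: Open blue plastic bin, outer 150 (x) x 104 (y) x 30 mm, walls and floor 4 mm, fixed to the worktop, place and turn vary. Origin: centre of its underside. Holds the wheel nut and two clip weights in a row along its x, in any order, about 44 mm apart.
- wheel_nut_0: Bright steel wheel nut, hexagonal, 20 to 25 mm wide, 32 mm tall, standing upright in the bin with its narrower conical seat (6 mm high, 16 mm wide) down. Origin: centre of its underside.
- clip_weight_0: Grey wheel-balance clip weight, a rounded bar 20 x 40 x 9 mm, lying flat in the bin, long side along the bin's y. Origin: centre of its underside.
- clip_weight_2: Grey wheel-balance clip weight, a rounded bar 20 x 55 x 9 mm, lying flat in the bin, long side along the bin's y. Origin: centre of its underside.
- spanner_13: Bystander: steel open-ended spanner, 27 x 167 x 9 mm, lying on the worktop to the right. Origin: centre of the underside.
- cutter: Bystander: yellow knife, 21 x 180 x 15 mm, lying on the worktop far to the right. Origin: centre of the underside.

How it is judged (in metres and radians):
On the way, in this order (a step that is already met when the one before it is completed fails the run):
1. the wheel nut lies in the caddy's well (x of wheel_nut_0 in the frame of caddy between -0.043 and 0.043 m and y of wheel_nut_0 in the frame of caddy between 0.006 and 0.087 m and z of wheel_nut_0 in the frame of caddy between 0 and 0.04 m), for 0.2 s.
2. the cover is seated level in the recess over the well (x of cover in the frame of caddy between -0.006 and 0.006 m and y of cover in the frame of caddy between 0.0425 and 0.0545 m and z of cover in the frame of caddy between 0.0415 and 0.0458 m and angle between cover's own z axis and vertical below 0.025 rad), for 0.2 s.
At the end, for the whole second after the job is handed in: The nut is inside the well, below the rim. The cover rests at rest in the recess: its underside at the rim's height of 44 mm (within about 2 mm), tilted less than 0.025 rad, centred within 6 mm of the recess. Both clip weights are still in the bin (all of step 1 and all of step 2 and x of clip_weight_0 in the frame of bin between -0.073 and 0.073 m and y of clip_weight_0 in the frame of bin between -0.05 and 0.05 m and z of clip_weight_0 in the frame of bin between -0.002 and 0.02 m and x of clip_weight_2 in the frame of bin between -0.073 and 0.073 m and y of clip_weight_2 in the frame of bin between -0.05 and 0.05 m and z of clip_weight_2 in the frame of bin between -0.002 and 0.02 m and linear speed of cover below 0.02 m/s and linear speed of wheel_nut_0 below 0.05 m/s); the robot touches nothing.
It fails at once if the cover falls off the caddy or into the well (z of cover in the frame of caddy below 0.034 m).
It fails at once if the spanner is shoved away (distance of spanner_13 from where it was at the start of the episode above 0.03 m).
It fails at once if the cutter is shoved away (distance of cutter from where it was at the start of the episode above 0.03 m).
It also fails if it takes over 59 s, if anything falls off the work surface, if the arm or the gripper's body presses on something with over 40 N, if the wrist force passes 120 N, or if a joint passes its speed limit or range.

## Working session

There is one attempt and no reset: what is moved stays moved. The work goes in short steps, Python scripts to look and compute and a shell command to move; the robot and the scene stay as the last step left them, time stands still between calls to the robot, and variables do not carry over. Pictures are saved under pics/ and viewed, at most 10 in all, crops included, and the job is handed in when it is done.

```bash
ls; mkdir -p pics; cat > h.py <<'E'
import numpy as np, cv2
from cell import env
from scipy.spatial.transform import Rotation as R
def rot(o):
    o=np.array(o); return o if o.shape==(3,3) else (R.from_euler('xyz',o).as_matrix() if o.size==3 else R.from_quat(o).as_matrix())
def cloud(p):
    d=p['depth']; v,u=np.mgrid[:480,:640]
    c=np.stack([(u-p['cx'])/p['fx']*d,(v-p['cy'])/p['fy']*d,d],-1)
    w=c@rot(p['orientation']).T+np.array(p['position']); w[d<=0]=np.nan; return w
def save(p,n): cv2.imwrite('pics/'+n,p['img'][:,:,::-1])
E
python3 - <<'E'
from h import *
s=env.state(); print({k:np.round(v,3).tolist() for k,v in s.items()})
for n in ('top','scene'):
    p=env.read_camera(n); save(p,n+'.png'); W=cloud(p); print(n,p['position'],p['orientation'])
    for t in ('caddy','cover','bin','wheel_nut_0','clip_weight_0'):
        for r in env.trace(p,t)[:3]:
            m=r['mask']; w=W[m]; w=w[~np.isnan(w[:,0])]
            if len(w)==0: print(t,'nodepth');continue
            v,u=np.nonzero(m)
            rect=cv2.minAreaRect(w[:,:2].astype(np.float32))
            print(t,round(r['score'],2),m.sum(),'px',u.mean().round(),v.mean().round(),'med',np.median(w,0).round(1),'zp95',np.percentile(w[:,2],[5,95]).round(1),'rect',np.round(rect[0],1),np.round(rect[1],1),round(rect[2],1))
E
```

```text
pics
{'t': 0.0, 'joints': [1.203, 0.492, 1.559, -0.0, 1.092, -0.106], 'qvel': [0.0, -0.002, -0.001, 0.0, 0.002, 0.001], 'tau': [0.001, -61.267, -25.819, 0.069, 0.048, -0.0], 'eef_pos': [161.662, 603.477, 214.075], 'tcp_rot': [-3.14, -0.0, 2.88], 'ft_force': [-0.193, 0.311, -0.399], 'moment': [-0.032, 0.007, 0.073], 'grip_force': 0.0, 'opening': 1.005}
top [ 305.07426558   18.23059903 1299.90684184] [-3.00669722  0.02155111 -1.57492883]
caddy 0.76 4794 px 288.0 239.0 med [491.  125.8  44.5] zp95 [ 4.1 55.7] rect [489.2  93.1] [218.3 138. ] 89.6
cover 0.79 2245 px 325.0 240.0 med [483.8  39.8  57.5] zp95 [53.1 61.8] rect [484.4  40.3] [ 93.7 102.2] 86.2
bin 0.98 3462 px 186.0 241.0 med [491.2 333.3   5.2] zp95 [ 0.  30.7] rect [492.7 334.5] [158.6 114.8] 4.5
wheel_nut_0 0.58 2204 px 325.0 240.0 med [483.7  39.8  57.5] zp95 [53.4 61.8] rect [485.   39.3] [ 91.3 101.3] 86.8
wheel_nut_0 0.5 138 px 187.0 262.0 med [444.7 324.6  29.7] zp95 [ 5.9 37.9] rect [444.1 327.4] [22.1 25.8] 15.1
clip_weight_0 0.46 159 px 181.0 222.0 med [529.8 343.2  12.4] zp95 [ 7.6 16.2] rect [532.6 341.6] [53.6 18.5] 88.7
clip_weight_0 0.42 153 px 191.0 243.0 med [485.1 322.2  12.1] zp95 [ 4.1 17.6] rect [486.6 323.4] [19.6 43.5] 15.9
scene [-133.8080388  -708.21431491  721.94923845] [-2.15564558  0.01261324 -0.68878408]
caddy 0.67 2600 px 318.0 254.0 med [469.2  98.   35.5] zp95 [ 3.  52.1] rect [514.  109.9] [191.8 325.6] 0.5
cover 0.71 838 px 331.0 254.0 med [481.5  34.3  54.8] zp95 [50.2 57.3] rect [489.   69.8] [157.6 108.2] 86.1
bin 0.58 1185 px 271.0 223.0 med [488.1 332.4  11.8] zp95 [-0.8 27.7] rect [488.3 352. ] [161.7 157.8] 4.6
clip_weight_0 0.75 2526 px 317.0 254.0 med [466.5 100.1  36.2] zp95 [ 3.5 52.2] rect [517.2 125.5] [288.6 197.1] 89.4
clip_weight_0 0.38 44 px 281.0 219.0 med [526.2 337.9   9.9] zp95 [ 1.5 12.7] rect [531.4 335.3] [50.1 20.9] 86.5
```

```bash
python3 - <<'E'
import cv2
i=cv2.imread('pics/top.png'); cv2.imwrite('pics/topc.png',cv2.resize(i[170:310,140:400],None,fx=3,fy=3,interpolation=cv2.INTER_CUBIC))
E
```

```text
(no output)
```

View pics/topc.png

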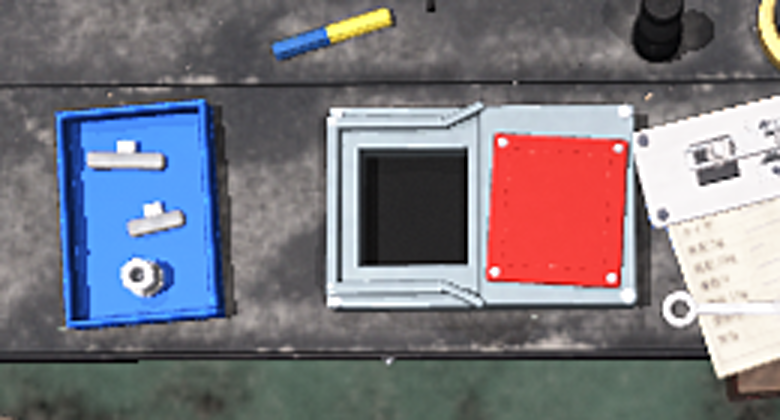

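```bash
cat >> h.py <<'E'
def plan(x,y,z,yaw):
    """tool-down: turn about tool z (rad), then shift in turned tool axes (cm)"""
    s=env.state(); p=np.array(s['eef_pos']); c=s['tcp_rot'][2]
    d=(yaw-c+np.pi)%(2*np.pi)-np.pi
    Rm=R.from_euler('xyz',[np.pi,0,yaw]).as_matrix()
    print('turn tz',round(-d,3),'shift cm',np.round(Rm.T@(np.array([x,y,z])-p)/10,2))
E
python3 -c "
from h import *
plan(444,326,190,-3.06)"
```

```text
turn tz -0.343 shift cm [-25.87 -29.98   2.47]
```

```bash
python3 -m inch '[[0,0,-0.17,0,0,0,-0.05],[0,0,-0.173,0,0,0,-0.05],[0,0,0,-3.7,-4.3,0.3,-0.05],[0,0,0,-3.7,-4.3,0.3,-0.05],[0,0,0,-3.7,-4.3,0.3,-0.05],[0,0,0,-3.7,-4.3,0.3,-0.05],[0,0,0,-3.7,-4.3,0.3,-0.05],[0,0,0,-3.7,-4.3,0.3,-0.05],[0,0,0,-3.67,-4.18,0.6,-0.05],[0,0,0,0,0,0,-0.05]]'
cat > look.py <<'E'
from h import *
import sys
p=env.read_camera('wrist'); save(p,sys.argv[1]+'.png'); W=cloud(p); print(np.round(p['position'],1))
for t in sys.argv[2:]:
    for r in env.trace(p,t)[:3]:
        m=r['mask']; w=W[m]; w=w[~np.isnan(w[:,0])]
        if len(w)<10: print(t,'nodepth');continue
        v,u=np.nonzero(m); zz=np.percentile(w[:,2],90); k=w[abs(w[:,2]-zz)<5]
        rect=cv2.minAreaRect(k[:,:2].astype(np.float32))
        print(t,round(r['score'],2),m.sum(),'px',u.mean().round(),v.mean().round(),'ztop',zz.round(1),'mean',k.mean(0).round(1),'toprect',np.round(rect[0],1),np.round(rect[1],1),round(rect[2],1))
E
python3 look.py w1 wheel_nut_0 clip_weight_0 bin
```

```text
t: 1.85
eef_pos: [446.1, 323.5, 190.3]
tcp_rot: [-3.141, -0.0, -3.065]
ft_force: [-0.6, -0.0, 0.7]
opening: 0.524
grip_force: 0.0
[380.4 318.7 359.5]
wheel_nut_0 0.88 687 px 314.0 223.0 ztop 34.7 mean [445.3 327.3  33.8] toprect [445.5 327.7] [22.4 19.8] 4.4
clip_weight_0 0.78 827 px 324.0 310.0 ztop 12.6 mean [528.4 343.6  11.4] toprect [530.4 344. ] [54.8 15. ] 88.6
clip_weight_0 0.69 737 px 315.0 224.0 ztop 34.7 mean [445.6 327.6  33.8] toprect [445.9 327.7] [23.2 19.8] 4.3
clip_weight_0 0.61 711 px 305.0 264.0 ztop 12.6 mean [485.6 322.   11.2] toprect [488.7 322.4] [20.5 39.5] 13.4
bin 0.76 13637 px 313.0 247.0 ztop 27.9 mean [446.1 320.4  28.4] toprect [471.9 329.9] [114.5 104.1] 4.6
```

View pics/w1.png

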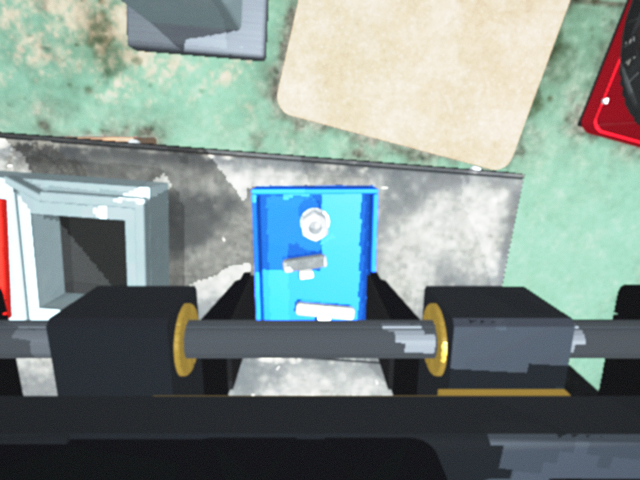

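```bash
python3 -c "
from h import *
plan(445.5,327.5,9,-3.065)"
```

```text
turn tz 0.005 shift cm [-0.23  0.08 18.18]
```

```bash
python3 -m inch '[[0,0,0,-0.2,0.1,4,-0.05],[0,0,0,0,0,5,-0.05],[0,0,0,0,0,4.6,-0.05],[0,0,0,0,0,3,-0.05],[0,0,0,0,0,1.5,-0.05],[0,0,0,0,0,0,-0.05],[0,0,0,0,0,0,0.6],[0,0,0,0,0,0,1],[0,0,0,0,0,0,1],[0,0,0,0,0,0,1]]'
```

```text
t: 3.3
eef_pos: [446.1, 327.1, 10.2]
tcp_rot: [3.141, 0.001, -3.061]
ft_force: [-0.4, 0.7, 5.1]
opening: 0.222
grip_force: 30.0
```

```bash
python3 -m inch '[[0,0,0,0,0,-3,1],[0,0,0,0,0,-4,1],[0,0,0,0,0,-5,1],[0,0,0.04,0,0,0,1],[0,0,0.04,-0.6,-3,0,1],[0,0,0,-1.2,-5,0,1],[0,0,0,-1.2,-5,0,1],[0,0,0,-1.2,-5.5,0,1],[0,0,0,0,0,0,1],[0,0,0,0,0,0,1]]'; cat > caddy.py <<'E'
from h import *
import sys
for n in ('wrist','top'):
    p=env.read_camera(n); save(p,sys.argv[1]+n+'.png'); W=cloud(p)
    for t in ('caddy','cover','wheel_nut_0'):
        for r in env.trace(p,t)[:1]:
            m=r['mask']&~np.isnan(W[...,0]); w=W[m]
            if t=='caddy': w=w[(w[:,2]>30)&(w[:,2]<66)]
            if t=='cover': w=w[(w[:,2]>35)&(w[:,2]<70)]
            if len(w)<10: continue
            lo,hi=np.percentile(w,[0.5,99.5],0)
            rc=cv2.minAreaRect(w[:,:2].astype(np.float32))
            print(n,t,round(r['score'],2),len(w),'lo',lo.round(1),'hi',hi.round(1),'rect',np.round(rc[0],1),np.round(rc[1],1),round(rc[2],1))
E
python3 caddy.py a
```

```text
t: 4.55
eef_pos: [489.2, 142.4, 129.7]
tcp_rot: [3.141, -0.0, -3.141]
ft_force: [0.6, 0.4, -0.6]
opening: 0.215
grip_force: 30.0
wrist caddy 0.58 18622 lo [422.6 -10.8  32.1] hi [514.5 195.2  55.6] rect [471.2  91.9] [209.2 100.8] 89.0
wrist cover 0.62 19715 lo [435.2  -4.3  51.6] hi [531.4  87.5  58.1] rect [485.6  40.6] [91.4 99.9] 86.6
wrist wheel_nut_0 0.75 2250 lo [477.1 132.5  36.3] hi [510.4 152.7 154.9] rect [497.9 142.3] [20.9 42.4] 87.9
top caddy 0.94 951 lo [422.  -12.7  36.9] hi [557.2  92.7  55.9] rect [489.1  40.1] [137.5 105.7] 0.1
top cover 0.9 1841 lo [434.7  -5.   50.3] hi [534.4  86.   64. ] rect [486.6  39.8] [ 89.9 103.6] 86.4
```

View pics/awrist.png

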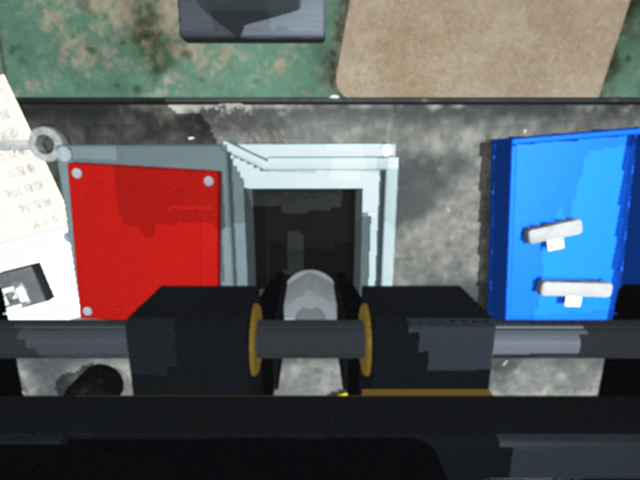

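```bash
python3 -m inch '[[0,0,0,0,-0.3,4,1],[0,0,0,0,0,4,1],[0,0,0,0,0,2,1],[0,0,0,0,0,1.2,1],[0,0,0,0,0,0,1],[0,0,0,0,0,0,0.35],[0,0,0,0,0,0,0.3],[0,0,0,0,0,0,0.3],[0,0,0,0,0,-3,0.3],[0,0,0,0,0,-5,0.3],[0,0,0,0,0,-5,0.3],[0,0,0,0,0,0,0.3]]'; python3 caddy.py b
```

```text
t: 6.45
eef_pos: [490.7, 139.6, 151.1]
tcp_rot: [3.14, 0.007, -3.14]
ft_force: [0.1, -0.1, -1.1]
opening: 0.35
grip_force: 0.0
wrist caddy 0.65 19423 lo [422.8 -10.8  31.3] hi [545.1 195.3  55.4] rect [483.3  92. ] [209.7 124.8] 88.9
wrist cover 0.81 17299 lo [434.7  -4.2  52. ] hi [528.4  87.3  58.1] rect [487.  39.] [ 93.9 102.9] 86.7
wrist wheel_nut_0 0.63 905 lo [477.5 128.3   9.4] hi [499.4 151.6  37.7] rect [488.4 140. ] [23.7 21.7] 61.0
top caddy 0.58 868 lo [421.9 -12.6  37.7] hi [556.8  86.5  55.5] rect [489.3  37.5] [100.7 136.4] 89.5
top cover 0.88 1840 lo [434.5  -6.8  48.4] hi [535.   85.8  64.1] rect [486.1  39.4] [ 92.9 103.1] 86.7
```

```bash
python3 - <<'E'
from h import *
print(env.state()['joints'])
p=env.read_camera('wrist'); W=cloud(p).reshape(-1,3)
g=W[(W[:,2]>46)&(W[:,2]<60)&(W[:,0]<480)&(W[:,0]>400)&(W[:,1]>-8)&(W[:,1]<193)]
def fit(k,v):
    a=np.polyfit(k,v,1); r=v-np.polyval(a,k); s=abs(r)<2; a=np.polyfit(k[s],v[s],1); return np.degrees(np.arctan(a[0])).round(2), np.polyval(a,92).round(1)
b=np.arange(-5,190,5); k=[];v=[]
for y in b:
    q=g[(abs(g[:,1]-y)<2.5)]
    if len(q)>5:k.append(y);v.append(np.percentile(q[:,0],1))
print('near edge dx/dy deg, x at y=92',fit(np.array(k),np.array(v)))
g=W[(W[:,2]>46)&(W[:,2]<60)&(W[:,1]>170)&(W[:,1]<215)]
k=[];v=[]
for x in np.arange(427,550,5):
    q=g[abs(g[:,0]-x)<2.5]
    if len(q)>5:k.append(x);v.append(np.percentile(q[:,1],99))
a=np.polyfit(k,v,1);print('far edge dy/dx deg',np.degrees(a[0]).round(2),np.polyval(a,489).round(1),len(k))
E
python3 -m inch '[[0,0,0.175,0,0,0,-0.6],[0,0,0.175,0,0,0,-0.6],[0,0,0.175,0,0,0,-0.6],[0,0,0.175,0,0,0,-0.6],[0,0,0.175,0,0,0,-0.6],[0,0,0.175,0,0,0,-0.6],[0,0,0.175,0,0,0,-0.6],[0,0,0.175,0,0,0,-0.6],[0,0,0.17,0,0,0,-0.6],[0,0,0,0,0,0,-0.6]]'
python3 -c "
from h import *
print(env.state()['joints'],env.state()['opening']); plan(489.5,-32,100,1.57)"
```

```text
[ 1.47544314e-01  4.15791405e-01  1.91705488e+00  1.30082037e-04
  8.10487928e-01 -1.42447976e+00]
near edge dx/dy deg, x at y=92 (np.float64(2.68), np.float64(426.7))
far edge dy/dx deg -0.76 195.1 21
t: 8.15
eef_pos: [489.2, 139.3, 147.3]
tcp_rot: [-3.141, 0.0, 1.574]
ft_force: [0.8, 0.0, 0.3]
opening: 0.799
grip_force: 0.0
[1.47566099e-01 4.14819438e-01 1.91665937e+00 5.17265188e-05
 8.10662712e-01 1.44327912e-01] 0.7985333482224454
turn tz 0.004 shift cm [-17.13   0.05   4.73]
```

```bash
python3 -m inch '[[0,0,0.017,-4,0,0,-0.6],[0,0,0,-5,0,0,-0.6],[0,0,0,-5,0,0,-0.6],[0,0,0,-2.9,0,0,-0.6],[0,0,0,0,0,3,-0.6],[0,0,0,0,0,4,-0.6],[0,0,0,0,0,2,-0.6],[0,0,0,0,0,0,-0.6],[0,0,0,0,0,0,-0.6]]'
python3 caddy.py c; python3 -c "
from h import *
plan(488,-20,52,1.557)"
```

```text
t: 9.28
eef_pos: [487.7, -29.6, 58.2]
tcp_rot: [3.141, 0.0, 1.558]
ft_force: [0.4, -1.1, -0.7]
opening: 0.803
grip_force: 0.0
wrist caddy 0.96 25093 lo [424.  -11.5  42.6] hi [558.7  94.7  54.8] rect [490.5  41. ] [107.8 139.5] 89.2
wrist cover 0.91 54319 lo [436.6  -4.4  54.5] hi [536.3  85.9  58.1] rect [486.2  40.9] [ 93.8 103.9] 86.6
top caddy 0.69 1462 lo [461.1  47.7  33.8] hi [557.3 193.9  60.3] rect [508.7 120.6] [148.5  99.9] 89.0
top cover 0.67 364 lo [462.9  49.6  50.3] hi [535.2  84.1  63.7] rect [497.5  67.5] [31.  76.8] 84.5
top wheel_nut_0 0.69 2360 lo [4.619e+02 4.770e+01 3.000e-01] hi [557.3 193.8  59.4] rect [513.1 118.8] [110.3 151. ] 0.5
turn tz -0.001 shift cm [0.96 0.04 0.59]
```

View pics/cwrist.png

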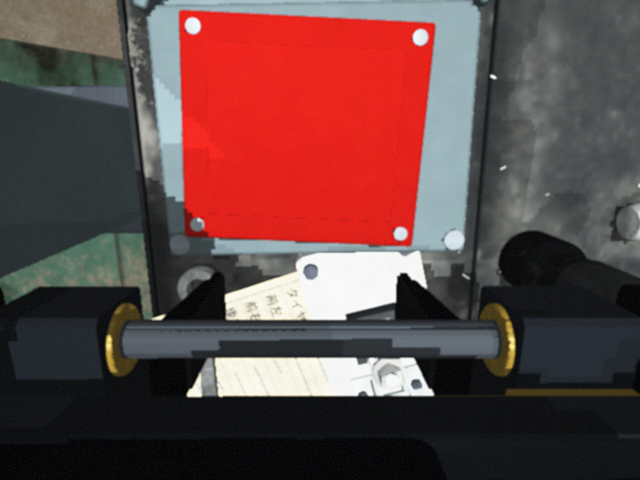

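```bash
python3 -m inch '[[0,0,0,0,0,0.6,-0.6],[0,0,0,0,0,0,-0.6],[0,0,0,0.5,0,0,-0.6],[0,0,0,0.5,0,0,-0.6],[0,0,0,0.5,0,0,-0.6],[0,0,0,0.4,0,0,-0.6],[0,0,0,0.4,0,0,-0.6],[0,0,0,0.3,0,0,-0.6],[0,0,0,0,0,0,-0.6],[0,0,0,0,0,0,-0.6]]'
python3 caddy.py d
```

```text
t: 10.92
eef_pos: [487.7, -3.6, 51.6]
tcp_rot: [-3.141, -0.0, 1.556]
ft_force: [0.5, 0.6, 0.8]
opening: 0.799
grip_force: 0.0
wrist caddy 0.82 32247 lo [424.  -10.8  33.5] hi [558.7 118.7  55.2] rect [490.7  54.7] [134.1 139.3] 89.1
wrist cover 0.62 56093 lo [435.3   9.7  53.8] hi [533.9  98.6  58.1] rect [483.7  54.9] [ 97.2 106.7] 89.6
wrist wheel_nut_0 0.63 48 lo [486.1 127.1   5.8] hi [493.9 129.2  12.8] rect [490.1 128. ] [7.9 2. ] 5.1
top caddy 0.57 1100 lo [474.4  80.4  33.5] hi [557.4 194.   60.3] rect [515.9 135.8] [ 84.8 116.9] 1.2
top cover 0.47 135 lo [485.9  83.8  50.9] hi [533.1  96.3  63.9] rect [509.4  90. ] [12.5 47.6] 89.9
top wheel_nut_0 0.46 111 lo [477.2 127.9   6.9] hi [497.7 149.1  41.9] rect [487.5 138.4] [21.2 20.8] 87.1
```

```bash
python3 -m inch '[[0,0,0,0.3,0.1,0,-0.6],[0,0,0,0.3,0.12,0,-0.6],[0,0,0,0.3,0.12,0,-0.6],[0,0,0,0.3,0.12,0,-0.6],[0,0,0,0.3,0.12,0,-0.6],[0,0,0,0.3,0.1,0,-0.6],[0,0,0,0,0,0,-0.6]]'
python3 caddy.py e
```

```text
t: 12.2
eef_pos: [495.0, 14.5, 51.6]
tcp_rot: [3.141, -0.0, 1.556]
ft_force: [-0.4, -0.2, 0.5]
opening: 0.8
grip_force: 0.0
wrist caddy 0.85 33451 lo [423.9   3.4  33.5] hi [558.8 136.8  55.3] rect [490.6  71.4] [138.  139.9] 88.9
wrist cover 0.77 55651 lo [442.6  27.9  54.6] hi [540.9 116.3  58.1] rect [489.7  71.9] [ 90.2 104.6] 89.5
wrist wheel_nut_0 0.58 2131 lo [476.8 127.8   5.3] hi [502.6 145.9  37.6] rect [488.1 137. ] [18.7 28.7] 82.3
top caddy 0.92 876 lo [465.4 108.7  33.2] hi [557.1 194.1  59.6] rect [510.5 150.5] [93.8 88.1] 0.0
top wheel_nut_0 0.52 48 lo [480.9 134.1   7.9] hi [497.5 146.6  43.9] rect [489.5 141.7] [11.1 18.1] 70.3
```

View pics/ewrist.png

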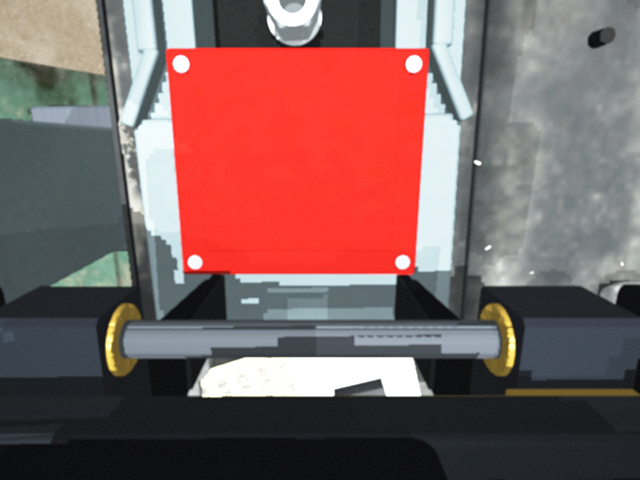

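```bash
python3 -m inch '[[0,0,0,0.4,0,0,-0.6],[0,0,0,0.5,0,0,-0.6],[0,0,0,0.5,0,0,-0.6],[0,0,0,0.5,0,0,-0.6],[0,0,0,0.5,0,0,-0.6],[0,0,0,0.5,0,0,-0.6],[0,0,0,0.5,0,0,-0.6],[0,0,0,0.5,0,0,-0.6],[0,0,0,0.5,0,0,-0.6],[0,0,0,0.5,0,0,-0.6],[0,0,0,0.3,0,0,-0.6],[0,0,0,0,0,0,-0.6]]'
python3 caddy.py f
```

```text
t: 14.1
eef_pos: [495.6, 66.5, 51.6]
tcp_rot: [-3.142, -0.0, 1.556]
ft_force: [0.1, 0.1, 0.2]
opening: 0.801
grip_force: 0.0
wrist caddy 0.85 49166 lo [424.   15.8  32.1] hi [558.5 188.   55.3] rect [491.3 101.6] [174.4 138.7] 89.4
wrist cover 0.97 54422 lo [443.3  80.1  50. ] hi [541.6 168.7  57.8] rect [491.1 124.3] [ 90.  102.8] 89.2
top caddy 0.94 412 lo [460.8 -12.7  40. ] hi [556.8 194.3  60.1] rect [507.8  90.7] [211.1  90. ] 87.0
```

View pics/fwrist.png

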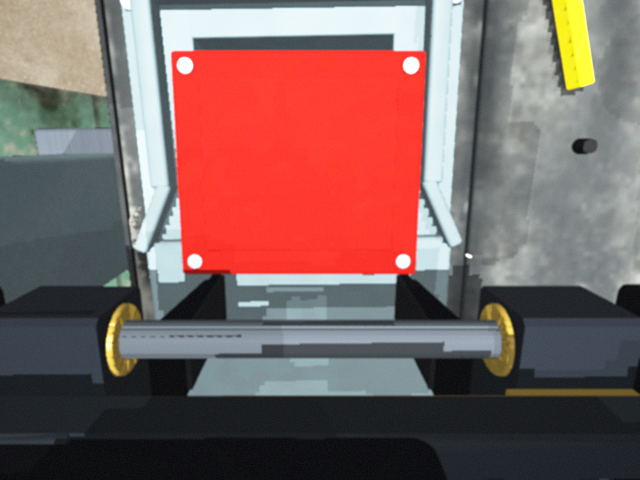

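```bash
python3 -m inch '[[0,0,0,0.4,0,0,-0.6],[0,0,0,0.4,0,0,-0.6],[0,0,0,0.4,0,0,-0.6],[0,0,0,0.2,0,0,-0.6],[0,0,0,0.15,0,0,-0.6],[0,0,0,0,0,0,-0.6],[0,0,0,0,0,0,-0.6]]'
python3 caddy.py g
```

```text
t: 15.38
eef_pos: [495.9, 81.8, 51.6]
tcp_rot: [3.142, -0.0, 1.556]
ft_force: [-0.6, -0.7, -0.2]
opening: 0.8
grip_force: 0.0
wrist caddy 0.93 47551 lo [423.7  30.7  41.9] hi [558.5 195.4  55.5] rect [491.4 113.1] [167. 140.] 89.6
wrist cover 0.88 52205 lo [443.5  95.4  49.5] hi [541.6 183.5  53.1] rect [491.3 138.5] [ 91.9 102.7] 89.6
top caddy 0.96 691 lo [445.8 -12.7  43.4] hi [556.1  15.5  55.8] rect [501.4   1.6] [112.   28.3] 1.3
```

```bash
python3 -m inch '[[0,0,0,-0.5,0,0,-0.6],[0,0,0,-1.5,0,0,-0.6],[0,0,0,-1,0,-3,-0.6],[0,0,0,0,0,-5,-0.6],[0,0,0,0,0,-4,-0.6],[0,0,0,0,0,0,-0.6],[0,0,0,0,0,0,-0.6]]'
python3 caddy.py k; python3 - <<'E'
from h import *
p=env.read_camera('wrist'); W=cloud(p)
w=W[env.trace(p,'cover')[0]['mask']]; w=w[~np.isnan(w[:,0])&(w[:,2]>45)&(w[:,2]<60)]
A=np.c_[w[:,:2]-w[:,:2].mean(0),np.ones(len(w))]; c=np.linalg.lstsq(A,w[:,2],rcond=None)[0]; print('cover plane',c.round(4))
q=W.reshape(-1,3); q=q[(q[:,0]>440)&(q[:,0]<540)&(q[:,1]>35)&(q[:,1]<88)&(q[:,2]>40)&(q[:,2]<60)]; 
A=np.c_[q[:,:2]-q[:,:2].mean(0),np.ones(len(q))]; c=np.linalg.lstsq(A,q[:,2],rcond=None)[0];print('deck plane',len(q),c.round(4))
E
```

```text
t: 16.65
eef_pos: [495.0, 51.2, 171.1]
tcp_rot: [-3.141, -0.0, 1.555]
ft_force: [-0.7, 0.3, -0.2]
opening: 0.8
grip_force: 0.0
wrist caddy 0.57 34661 lo [424.1  -9.8  41.8] hi [558.8 195.1  55.4] rect [491.7  92. ] [138.9 208.1] 0.1
wrist cover 0.92 20047 lo [443.5  94.6  48.7] hi [542.3 184.   53.3] rect [492.7 139.9] [ 93.5 102.7] 89.3
top caddy 0.66 366 lo [422.9 177.3  39.1] hi [554.8 195.4  60.9] rect [488.5 187.6] [ 17.2 133.7] 88.2
top cover 0.71 89 lo [444.7 177.5  47. ] hi [539.9 184.   57.9] rect [492.7 180.8] [ 5.8 96. ] 89.2
top wheel_nut_0 0.65 766 lo [ 408.2 -388.6   -0.5] hi [ 442.5 -217.1   18.9] rect [ 423.2 -303.8] [177.9  21.9] 82.2
cover plane [-5.0000e-04  1.0000e-04  5.1308e+01]
deck plane 9547 [-2.00000e-04  2.00000e-04  4.80921e+01]
```

View pics/kwrist.png

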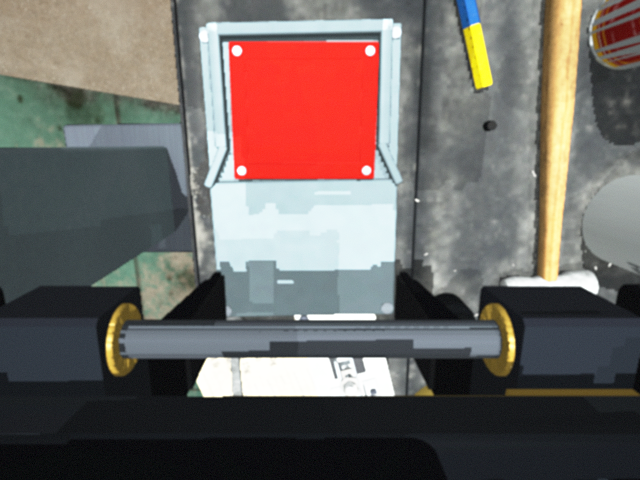

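The picture shows the cover (pixels 230–380, 40–180) inside the recess walls. It is level and 3.2 mm above the deck, against 3 mm expected, so it is seated. The gripper is clear.

```bash
python3 -c "
from cell import env
print(env.job_done())"
```

```text
the job is handed in; nothing more can be done
None
```

The wheel nut is in the caddy's well and the cover measured level and seated in its recess, with both clip weights still in the bin; I handed the job in at about 17 s, and no verdict came back.

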